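Rock the heater block out of its flush pocket and stand it on the cooling mat

ROBOT

A 6-joint arm with a two-finger parallel gripper is mounted at the origin on the work surface. World frame = base frame: x ahead of the robot, y to its left, z up, the work surface at z = 0. Lengths are in mm, angles in rad, forces in N, time in s.
With the tool pointing down it reaches from about 300 to 750 mm from the base axis. Payload 8.5 kg.
Tool frame: the origin (TCP) lies at the very end of the fingers, on their centre line; the grasp point (between the pads) lies 19 mm behind it; z points along the fingers, y is the line along which they close (so a half turn about z gives the same grasp; the last joint's range is limited). The gripper opens to 85 mm and grips with 20 to 120 N. Pads are 22 mm wide; open, the fingers measure 114 mm over their backs; the gripper's body (76 mm by 85 mm) begins 54 mm behind the grasp point. The pads swing forward as they close: fully open they stand 13 mm farther back than shut.
Start: joints at [1.116, 0.381, 1.297, -0, 1.464, -0.215], TCP at [130.622, 534.246, 231.322] pointing down, gripper open.
Joint ranges: [-3.11, 3.11], [-0.89, 2.33], [0.22, 2.48], [-1.42, 4.56], [0.17, 2.85], [-2.88, 2.88]. Speed limits (rad/s): [2.39, 2.39, 3.14, 3.14, 3.14, 3.14].

INTERFACE

Orientations are given as a rotation vector (axis times angle).
In Python, from bench import read_state, read_camera, close_job gives the robot as it stands.
- The arm moves only by the shell command python3 -m jog 'ROWS' [FORCE]. ROWS is JSON, a list of rows, each a list of 7 numbers: the shift along the tool's x, y, z each as a share of 0.12 m, from -1 to 1, then the turn, a rotation vector about the tool's x, y, z each as a share of 90 degrees, from -1 to 1, then the closure, from 0 (fully open) to 1 (shut). In form: [[tx, ty, tz, ax, ay, az, gripper], ...]. A call has 1 to 20 rows; each row is the pose to reach, as a shift and turn from the pose commanded when the call began, along the tool's axes at that moment; what a row does not reach only later rows make up. A row lasts 1/8 s, in which the tool goes at most 62.5 mm and 10.7 degrees, less where a joint would pass 70% of its speed; a pose out of reach is approached as far as the arm can. A call with a number of a shift or a turn outside -1 to 1 is refused whole. A call with a gripper value outside its range is refused whole. The fingers move at their own pace and stop on an object; FORCE is the grip in N (left out, the last holds). Time passes only in rows, so rows that repeat a pose let the fingers close. It gives the time, the measured TCP pose, the force, the opening and the grip force at its end, in the units of the state.
- read_state(): the state, without advancing time (a new reading comes with each control period).
- read_camera(name): name is "side" or "top"; returns a dict with "color" (480x640x3 uint8, red, green, blue), "range_z" (480x640 float32, mm along the optical axis (not along the pixel's ray), 0 where there is no reading), "fx", "fy", "cx", "cy" (pixels), "distortion" ([k1, k2, p1, p2, k3] as OpenCV has them; the pictures are not rectified), "rvec" (rotation vector, rad) and "tvec" (3), from world to camera coordinates, as OpenCV has them. Camera axes: x right, y down, z forward; pixel columns grow to the right and rows downward; lengths in mm; the calibration is good to about 2 mm. A picture is of the moment at which its call begins.
- close_job(): hands the job in; it is judged then, once.
The state is a dict: "time": time; "qpos": joint angles; "joint_velocities": joint speeds; "effort": joint torques, N m; "eef_pos": TCP position; "eef_rot": TCP orientation; "contact_force": force on the tool from outside, world axes, zero at the start; "ft_torque": the same for the moment, N m; "finger_gap": finger opening in mm; "finger_force": force on a finger pad.
Only numpy, scipy, OpenCV 4.12 (cv2) and the standard library are available. Lean on these libraries where they do the work, as an engineer would, in place of code of your own. Each camera call takes 0.05 s, during which the arm holds its last target. There are 200 camera calls.

TASK

Take the metal block out of the bench heater to cool: slide the heater's blue cover fully open, rock the block up out of its flush pocket by pressing down on its yellow end, then lift it out by the raised end and stand it gently upright on end in the middle of the black mat, so that it stays there by itself. Once it stands, slide the cover fully shut again. Do not disturb the bottle, the roll of tape or the slide box.

Things in the scene. Friction and masses are not known exactly. Their poses are not given: they have to be found in the camera images.
- heater: white bench heater with blue foot, fixed to the bench, 220 mm (x) x 200 mm (y), flat top (deck) 78 mm above the bench; origin under its centre. x: the way the cover slides open; y: along the pocket, towards the end of the block that rises; z up. Two rails 8 mm high run along its deck at y -91 and +91 mm
- pocket (a point): point at deck height above the ridge on which the block rocks, midway across the pocket; heater's axes. Pocket 55 mm wide (x), from y -69 to +72.5 mm. Its floor is 30 mm below the deck for y > 0; for y < 0 it slopes down at 33 degrees, leaving a hollow under the block's yellow end
- block_center (a point): centre of the aluminium block, 50 (x) x 130 (y) x 28 mm (z), about 0.5 kg; -y end yellow, six black dots on top (+z). It starts flat in the pocket under the cover, top 2 mm below the deck; 1.5 to 3 mm gap at sides and plain end, 9 mm at yellow end. The ridge is 5 mm from its middle, on the yellow side
- block_yellow (a point): on the block's top face, middle of the yellow patch, 15.5 mm from the yellow end; block's axes. Press down near here (about 1 N): after some 15 mm the block rocks over its ridge and then stays tilted at about 0.58 rad by itself, its plain end standing about 30 mm out of the deck; it can then be pinched there across its 50 mm width
- cover (a joint): travel of the blue sliding cover in m: 0 shut over the pocket, 0.100 fully open (end stops at both); moves along the pocket point's +x to open and stays where it is left, friction about 1.5 N
- cover_rib (a point): centre of the top of the black upright rib on the blue cover (plate 70 mm in x, 170 mm in y, its top 6 mm above the deck). The rib is 12 mm thick (x), 70 mm long (y), and rises 28 mm above the cover plate: its top is 34 mm above the deck. Same axes as the pocket point; it moves with the cover
- mat_top (a point): centre of the top face of the black rubber square cooling mat, 130 x 130 mm, 6 mm thick, fixed on the bench
- bottle_center (a point): centre of the amber bottle with blue cap, about 52 mm in diameter, 100 mm tall, standing on the bench: bystander
- tape_center (a point): centre of the white roll of tape lying flat on the bench, 60 mm in diameter, 24 mm high: bystander
- slidebox_center (a point): centre of the white slide box with green lid, 86 x 31 x 34 mm, on the bench: bystander
Things that resemble listed ones, but are neither listed nor needed, are in the scene too. Of the things shaped like the part that bears mat_top, the black one is meant.

How it is judged (in metres and radians):
On the way, in this order (a step that is already met when the one before it is completed fails the run):
1. the cover is slid fully open (value of joint cover above 0.088 m), for 0.1 s.
2. the block is rocked up in its pocket (angle between block_center's own z axis and vertical between 0.4 and 0.9 rad and distance between block_center and pocket below 0.04 m), for 0.2 s.
3. the block stands upright by itself on the mat, let go (angle between the y axis of block_center and the z axis of mat_top, either way round below 0.07 rad and horizontal distance between block_center and mat_top below 0.04 m and z of block_center in the frame of mat_top below 0.069 m and contact force between block and the fingers below 0.1 N), for 0.3 s.
At the end, for the whole second after the job is handed in: The block stands on either end on the mat, its long axis within 4 degrees of vertical and its centre within 40 mm of the mat's middle, released and at rest without wobble; the cover is shut to within 12 mm (angle between the y axis of block_center and the z axis of mat_top, either way round below 0.07 rad and horizontal distance between block_center and mat_top below 0.04 m and z of block_center in the frame of mat_top below 0.069 m and linear speed of block below 0.02 m/s and angular speed of block below 0.1 rad/s and value of joint cover below 0.012 m); the robot touches nothing.
It fails at once if the block is knocked or dropped hard onto the mat (over 90 N) (contact force between block and mat above 90 N).
It fails at once if the bottle is moved more than 20 mm (distance of bottle_center from where it was at the start of the episode above 0.02 m).
It fails at once if the tape is moved more than 20 mm (distance of tape_center from where it was at the start of the episode above 0.02 m).
It fails at once if the slide box is moved more than 20 mm (distance of slidebox_center from where it was at the start of the episode above 0.02 m).
It also fails if it takes over 53 s, if anything falls off the work surface, if the arm or the gripper's body presses on something with over 40 N, if the wrist force passes 120 N, or if a joint passes its speed limit or range.

## Working session

There is one attempt and no reset: what is moved stays moved. The work goes in short steps, Python scripts to look and compute and a shell command to move; the robot and the scene stay as the last step left them, time stands still between calls to the robot, and variables do not carry over. Pictures are saved under pics/ and viewed, at most 13 in all, crops included, and the job is handed in when it is done.

```bash
ls; mkdir -p pics; cat > h.py <<'E'
import numpy as np, cv2
from bench import read_state, read_camera
from scipy.spatial.transform import Rotation as R
def world(c,uv,z=None):
    """pixels Nx2 -> world; z: plane height, else by range"""
    uv=np.asarray(uv,float).reshape(-1,2)
    K=np.array([[c['fx'],0,c['cx']],[0,c['fy'],c['cy']],[0,0,1]])
    n=cv2.undistortPoints(uv.reshape(-1,1,2),K,np.array(c['distortion'],float)).reshape(-1,2)
    Rm=R.from_rotvec(np.ravel(c['rvec'])).as_matrix(); t=np.ravel(c['tvec'])
    d=np.c_[n,np.ones(len(n))]; o=-Rm.T@t; dw=d@Rm
    if z is None:
        i=uv.round().astype(int); s=c['range_z'][i[:,1],i[:,0]]
    else: s=(z-o[2])/dw[:,2]
    return o+dw*np.asarray(s)[:,None]
def save(c,name): cv2.imwrite('pics/'+name,c['color'][:,:,::-1])
E
python3 - <<'E'
from h import *
import pickle
for n in('top','side'):
    c=read_camera(n); save(c,n+'0.png'); pickle.dump(c,open(n+'0.pkl','wb'))
s=read_state(); print(s)
print(R.from_rotvec(s['eef_rot']).as_matrix().round(3))
E
```

```text
pics
{'time': 0.1, 'qpos': array([ 1.11568653e+00,  3.81133161e-01,  1.29816835e+00, -2.78125385e-05,
        1.46358930e+00, -2.15269404e-01]), 'joint_velocities': array([-1.10727732e-04,  5.69834867e-04, -2.35789852e-04, -1.83221787e-03,
       -9.67340042e-05,  9.76726031e-04]), 'effort': array([ 2.97462764e-03, -4.49229383e+01, -2.31652004e+01, -2.21424998e-04,
        3.69174813e-03, -2.04654827e-05]), 'eef_pos': array([130.52602358, 534.01701563, 230.7766842 ]), 'eef_rot': array([-3.75785382e-01, -3.11863225e+00,  1.93969295e-03]), 'contact_force': array([-0.17680052,  0.25415314, -1.04542878]), 'ft_torque': array([ 0.01406431, -0.04042399,  0.0473433 ]), 'finger_force': 0.0, 'finger_gap': 85.24852807796893}
[[-0.971  0.238 -0.001]
 [ 0.238  0.971 -0.001]
 [ 0.    -0.001 -1.   ]]
```

View pics/top0.png

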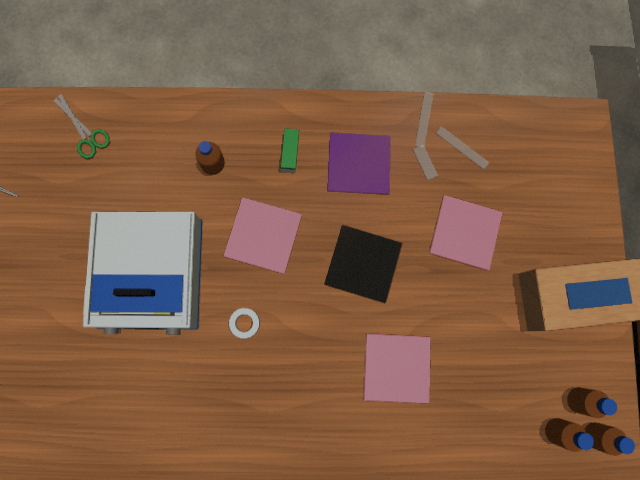

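View pics/side0.png

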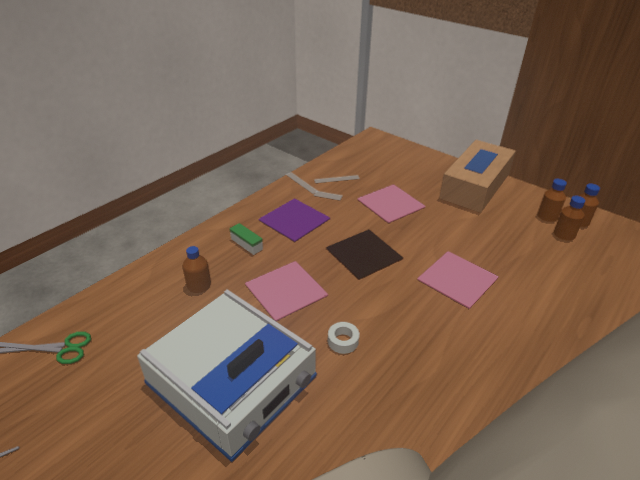

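The top view shows the heater at (142,270) with its cover at (137,293) shut towards the lower side, so it opens up the image. The only black square, the mat, is at (364,264); pink and purple squares are decoys. The tape is at (244,323), the slide box at (290,150) and the bottle at (209,157). The side view agrees, with the mat at (364,253).

```bash
cat > m.py <<'E'
from h import *
import pickle
c=pickle.load(open('top0.pkl','rb')); s=pickle.load(open('side0.pkl','rb'))
def blobs(c,f,box,k=1):
    h=cv2.cvtColor(c['color'],cv2.COLOR_RGB2HSV).astype(int)
    m=f(h[...,0],h[...,1],h[...,2]).astype(np.uint8); z=np.zeros_like(m); x0,y0,x1,y1=box; z[y0:y1,x0:x1]=m[y0:y1,x0:x1]
    cs,_=cv2.findContours(z,cv2.RETR_EXTERNAL,cv2.CHAIN_APPROX_NONE)
    return sorted(cs,key=cv2.contourArea)[::-1][:k]
def rect(c,cn,z,name):
    w=world(c,cn.reshape(-1,2),z)[:,:2].astype(np.float32)
    r=cv2.minAreaRect(w); u=cn.reshape(-1,2).mean(0)
    print(name,'area',cv2.contourArea(cn),'px',u.round(),'c',np.round(r[0],1),'size',np.round(r[1],1),'ang',round(r[2],2),'rangeZ',world(c,[u])[0].round(1)); return r
dark=lambda h,s,v:v<45
blue=lambda h,s,v:(h>105)&(h<128)&(s>150)&(v>60)
E
python3 - <<'E'
from m import *
for cam,n,bm,bh,br,by in((c,'top',(315,215,415,310),(80,265,190,325),(105,280,165,305),(80,300,200,325)),(s,'side',(315,220,415,285),(190,320,305,410),(222,335,270,382),(190,320,310,410))):
    print(n)
    rect(cam,blobs(cam,dark,bm)[0],6,'mat')
    rect(cam,blobs(cam,blue,bh)[0],84,'cover')
    rect(cam,blobs(cam,dark,br)[0],112,'rib')
    for k in blobs(cam,lambda h,s,v:(h>18)&(h<35)&(s>130)&(v>90),by,1): rect(cam,k,76,'yellow')
    white=lambda h,s,v:(s<60)&(v>120)
    rect(cam,blobs(cam,white,(75,200,205,335) if n=='top' else (130,285,325,450))[0],86,'heater')
    rect(cam,blobs(cam,white,(225,300,265,345) if n=='top' else (325,315,365,360))[0],24,'tape')
for u in [(205,147),(290,143),(209,160)]: print(u,world(c,[u])[0].round(1))
E
```

```text
top
mat area 3753.5 px [363. 264.] c [ 565.7 -229.2] size [127.8 127.2] ang 73.55 rangeZ [ 565.2 -229.7    1.9]
cover area 3207.5 px [136. 293.] c [493.6 201.8] size [ 66.7 169.1] ang 0.89 rangeZ [491.5 193.7 109.2]
rib area 217.5 px [134. 292.] c [493.1 197.2] size [10.8 72.9] ang 0.91 rangeZ [492.8 198.2 109.8]
yellow area 6.5 px [162. 313.] c [456.8 154.8] size [ 1.8 28. ] ang 0.88 rangeZ [457.4 154.9  73.9]
heater area 11985.5 px [139. 270.] c [539.  199.6] size [216.6 199. ] ang 0.49 rangeZ [537.5 201.   76.6]
tape area 691.0 px [244. 323.] c [442.6   7.7] size [58.  56.5] ang 1.41 rangeZ [443.2  10.3  -2.5]
sideTraceback (most recent call last):
  File "<stdin>", line 4, in <module>
IndexError: list index out of range
```

```bash
python3 -m jog '[[-1,-0.63,0,0,0,0,1],[-1,-0.63,0,0,0,0,1],[-1,-0.63,0,0,0,0,1],[-1,-0.63,0,0,0,0,1]]' 60; python3 -m jog '[[-1,-0.63,0,0,0,0,1],[-1,-0.63,0,0,0,0,1],[-1,-0.63,0,0,0,0,1],[-1,-0.63,0,0,0,0,1]]'; python3 -m jog '[[-1,-0.63,0,0,0,0,1],[-1,-0.63,0,0,0,0,1],[-1,-0.63,0,0,0,0,1],[-1,-0.63,0,0,0,0,1]]';python3 -m jog '[[0,0,0,0,0,0.837,1],[0,0,0,0,0,0.837,1],[0,0,0,0,0,0.837,1],[0,0,0,0,0,0.837,1],[0,0,0,0,0,0.837,1],[0,0,0,0,0,0.837,1],[0,0,0,0,0,0.837,1],[0,0,0,0,0,0.837,1],[0,0,0,0,0,0.837,1]]'
python3 - <<'E'
from m import *
g=lambda h,s,v:(h>50)&(h<75)&(s>120)
rect(c,blobs(c,g,(270,120,310,180))[0],34,'box'); rect(c,blobs(c,blue,(190,130,230,160))[0],100,'cap')
h=cv2.cvtColor(s['color'],cv2.COLOR_RGB2HSV); 
rect(s,blobs(s,blue,(190,320,305,410))[0],84,'coverside')
rect(s,blobs(s,lambda h,s,v:v<60,(222,335,270,382))[0],112,'ribside')
rect(s,blobs(s,lambda h,s,v:v<60,(315,220,415,285))[0],6,'matside')
st=read_state(); print(st['time'],st['eef_pos'],R.from_rotvec(st['eef_rot']).as_matrix().round(3),st['qpos'].round(2))
E
```

```text
time: 0.6
eef_pos: [229.6, 432.1, 231.3]
eef_rot: [-0.379, -3.118, -0.0]
contact_force: [-0.3, -0.2, -0.4]
finger_gap: 12.5
finger_force: 0.0
time: 1.1
eef_pos: [327.7, 331.0, 231.2]
eef_rot: [-0.376, -3.118, -0.0]
contact_force: [0.0, -0.2, -0.5]
finger_gap: -0.2
finger_force: 0.0
time: 1.6
eef_pos: [426.0, 229.5, 231.1]
eef_rot: [-0.375, -3.118, -0.0]
contact_force: [-0.2, 0.6, -0.4]
finger_gap: -0.2
finger_force: 0.0
time: 2.72
eef_pos: [425.7, 229.5, 231.4]
eef_rot: [-2.197, -2.245, -0.0]
contact_force: [0.9, 0.1, -0.2]
finger_gap: -0.2
finger_force: 0.0
box area 521.0 px [289. 148.] c [798.3 -76.2] size [30. 85.] ang 85.87 rangeZ [796.8 -76.3  36. ]
cap area 25.5 px [206. 149.] c [769.7  81.8] size [11.3 17.7] ang 48.48 rangeZ [771.3  83.1  96.6]
coverside area 1870.0 px [244. 373.] c [488.1 211.4] size [153.6  67.8] ang 89.37 rangeZ [480.7 217.4  83.7]
ribside area 533.5 px [245. 359.] c [481.7 209.2] size [24.5 78. ] ang 0.62 rangeZ [486.9 206.7 103.8]
matside area 1867.0 px [364. 253.] c [ 560.3 -225.3] size [128. 128.] ang 73.64 rangeZ [ 559.1 -224.2    4.5]
2.725 [425.68986423 229.4802184  231.39559055] [[-0.022  1.    -0.   ]
 [ 1.     0.022  0.   ]
 [ 0.    -0.    -1.   ]] [0.25 0.26 1.47 0.   1.4  0.23]
```

```bash
python3 -m jog '[[-0.25,0.17,0.4,0,0,0,1],[-0.25,0.17,0.875,0,0,0,1],[-0.25,0.17,0.875,0,0,0,1],[-0.25,0.17,0.875,0,0,0,1]]'; python3 -m jog '[[0,0,0.24,0,0,0,1],[0,0,0.24,0,0,0,1],[0,0.15,0.24,0,0,0,1],[0,0.3,0.24,0,0,0,1],[0,0.45,0.24,0,0,0,1],[0,0.6,0.24,0,0,0,1],[0,0.75,0.24,0,0,0,1],[0,0.9,0.24,0,0,0,1],[0,0.9,0.24,0,0,0,1]]'
```

```text
time: 3.22
eef_pos: [448.1, 199.4, 128.2]
eef_rot: [2.2, 2.24, 0.003]
contact_force: [0.7, -0.2, 0.7]
finger_gap: 0.2
finger_force: 0.0
time: 4.35
eef_pos: [556.6, 200.8, 99.6]
eef_rot: [2.202, 2.238, 0.004]
contact_force: [-0.1, 0.4, 0.3]
finger_gap: 0.1
finger_force: 0.0
```

```bash
python3 -m jog '[[0,0.05,0,0,0,0,1],[0,0.1,0,0,0,0,1],[0,0.1,0,0,0,0,1]]';python3 -m jog '[[0,0.03,0,0,0,0,1],[0,0.04,0,0,0,0,1],[0,0.04,0,0,0,0,1]]';python3 -m jog '[[0,0.03,0,0,0,0,1],[0,0.03,0,0,0,0,1]]'
cat > rib.py <<'E'
from m import *
import sys
c=read_camera('top'); save(c,sys.argv[1]+'.png')
for k in blobs(c,blue,(80,215,190,325)): rect(c,k,84,'cover')
E
python3 rib.py open1
```

```text
time: 4.72
eef_pos: [561.3, 201.0, 98.5]
eef_rot: [-2.195, -2.235, 0.016]
contact_force: [-29.4, -2.1, 19.6]
finger_gap: 0.0
finger_force: 14.7
time: 5.1
eef_pos: [561.8, 201.0, 98.4]
eef_rot: [-2.19, -2.231, 0.029]
contact_force: [-47.5, -4.4, 30.6]
finger_gap: 0.2
finger_force: 24.7
time: 5.35
eef_pos: [562.1, 201.1, 98.4]
eef_rot: [-2.186, -2.228, 0.039]
contact_force: [-62.1, -6.0, 39.5]
finger_gap: 0.0
finger_force: 32.6
cover area 1395.0 px [158. 247.] c [581.5 164.9] size [66.8 94. ] ang 0.82 rangeZ [581.2 166.7  83.6]
```

```bash
python3 -m jog '[[0,-0.2,0,0,0,0,1],[0,-0.35,0,0,0,0,1],[-0.4,-0.6,-0.5,0,0,0,1],[-0.9,-0.9,-0.8,0,0,0,1],[-0.9,-0.9,-0.8,0,0,0,1]]'; python3 rib.py open2
python3 - <<'E'
import cv2
from h import *
i=cv2.imread('pics/open2.png')[200:340,70:220]; s=read_camera('side')['color'][300:460,120:330,::-1]
a=cv2.resize(i,(400,373)); b=cv2.resize(s,(400,305)); import numpy as np
cv2.imwrite('pics/o2.png',np.hstack([a,np.vstack([b,np.zeros((68,400,3),np.uint8)])]))
E
```

```text
time: 6.02
eef_pos: [468.6, 89.9, 195.8]
eef_rot: [2.202, 2.238, 0.003]
contact_force: [0.4, -0.0, 0.1]
finger_gap: 0.3
finger_force: 0.0
cover area 2008.5 px [141. 241.] c [590.7 202.5] size [169.   49.1] ang 88.76 rangeZ [592.8 200.9  79.3]
```

View pics/o2.png

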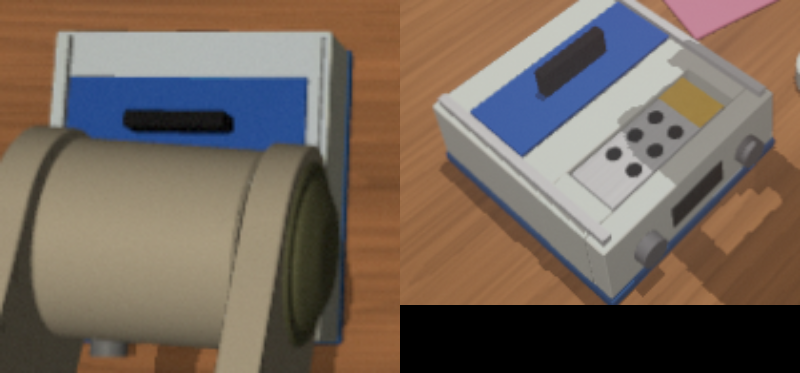

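The cover's edge moved about 88 mm and it now sits on its end stop. It was partly open at the start (yellow showed beside it), so the pocket lies further toward -x than the cover did. I'll clear the arm and measure the block.

```bash
python3 -m jog '[[-1,-0.3,-0.3,0,0,0,1],[-1,-0.3,-0.3,0,0,0,1],[-1,-0.3,-0.3,0,0,0,1],[-1,-0.3,-0.3,0,0,0,1]]'
python3 -m jog '[[-0.8,0,0,0,0,0,1],[-0.8,0,0,0,0,0,1],[-0.8,0,0,0,0,0,1]]'
python3 rib.py open3
python3 - <<'E'
from m import *
c=read_camera('top');s=read_camera('side')
yel=lambda h,s,v:(h>15)&(h<35)&(s>120)&(v>70)
for cam,n,b in((c,'top',(80,290,185,330)),(s,'side',(270,330,315,370))):
    for k in blobs(cam,yel,b): rect(cam,k,76,n+' yellow')
    bd=(85,270,175,330) if n=='top' else (210,340,305,410)
    for k in blobs(cam,lambda h,s,v:v<60,bd,8):
        if 3<cv2.contourArea(k)<80: rect(cam,k,76,'dot')
i=c['color'][200:340,70:220,::-1]; cv2.imwrite('pics/o3.png',cv2.resize(i,(600,560),interpolation=cv2.INTER_CUBIC))
E
```

```text
time: 6.62
eef_pos: [435.5, -29.1, 229.4]
eef_rot: [-2.204, -2.239, -0.0]
contact_force: [-0.9, 0.5, -0.9]
finger_gap: 0.1
finger_force: 0.0
time: 7.0
eef_pos: [437.6, -125.6, 228.8]
eef_rot: [-2.203, -2.238, 0.0]
contact_force: [0.7, 0.6, -0.1]
finger_gap: 0.4
finger_force: 0.0
cover area 3053.0 px [139. 247.] c [580.9 202.1] size [ 66.9 168.5] ang 0.75 rangeZ [576.3 194.8 107.6]
top yellow area 430.0 px [164. 302.] c [478.2 151.7] size [44.6 36.2] ang 0.49 rangeZ [479.1 152.6  71.9]
dot area 27.0 px [119. 306.] c [469.4 235. ] size [11.1 11.4] ang 0.97 rangeZ [468.7 235.1  75.3]
dot area 24.5 px [120. 293.] c [492.6 234.9] size [ 9.3 11.4] ang 0.94 rangeZ [492.9 235.3  76.3]
dot area 23.0 px [132. 306.] c [468.9 210.6] size [ 9.3 11.3] ang 0.95 rangeZ [468.9 211.1  74.6]
dot area 22.0 px [133. 294.] c [493.  211.2] size [9.3 9.6] ang 0.91 rangeZ [493.1 211.5  74.8]
dot area 22.0 px [146. 294.] c [493.3 186.8] size [9.5 9.4] ang 3.5 rangeZ [493.4 187.3  74.6]
dot area 21.5 px [145. 307.] c [468.8 186.7] size [ 9.4 10.3] ang 46.89 rangeZ [469.  186.8  75.6]
side yellow area 232.0 px [277. 354.] c [475.2 156.3] size [44.1 28.6] ang 1.05 rangeZ [471.3 153.2  75.6]
```

View pics/o3.png

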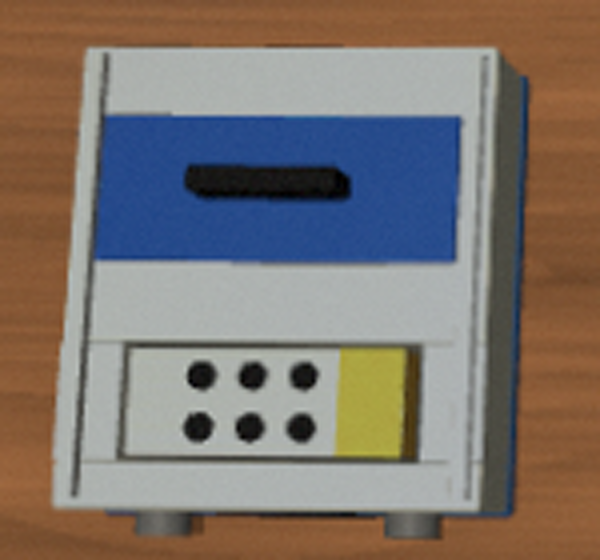

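Block confirmed: the dots and yellow patch put the pocket near (481, 200) and the yellow press point near (480, 154). The cover's travel is 100 mm, centre at 581. Next is the press.

```bash
python3 -m jog '[[1,0.2,0,0,0,0,1],[1,0.2,0,0,0,0,1],[1,0.2,0,0,0,0,1],[1,0.2,0,0,0,0,1]]'; python3 -m jog '[[1,0.2,0,0,0,0,1],[1,0.2,0,0,0,0,1],[1,0.2,0.4,0,0,0,1],[1,0.2,0.4,0,0,0,1]]';python3 -m jog '[[0.31,0.01,0,0,0,0,1],[0.31,0.01,0.6,0,0,0,1],[0.31,0.01,0.7,0,0,0,1],[0.31,0.01,0.7,0,0,0,1]]'
```

```text
time: 7.65
eef_pos: [458.9, -4.2, 229.5]
eef_rot: [2.201, 2.242, -0.0]
contact_force: [-0.6, -0.7, 0.0]
finger_gap: 0.1
finger_force: 0.0
time: 8.15
eef_pos: [479.7, 114.8, 179.4]
eef_rot: [-2.201, -2.236, 0.007]
contact_force: [-0.5, -0.5, 0.5]
finger_gap: -0.2
finger_force: 0.0
time: 8.65
eef_pos: [482.1, 151.4, 97.9]
eef_rot: [-2.205, -2.237, 0.001]
contact_force: [0.0, -0.4, 1.2]
finger_gap: -0.2
finger_force: 0.0
```

```bash
python3 -m jog '[[0.01,-0.01,0.1,0,0,0,1],[0.01,-0.01,0.17,0,0,0,1],[0.01,-0.01,0.2,0,0,0,1],[0.01,-0.01,0.23,0,0,0,1]]';python3 -m jog '[[0,0,0.03,0,0,0,1],[0,0,0.06,0,0,0,1],[0,0,0.09,0,0,0,1]]';python3 -m jog '[[0,0,0.02,0,0,0,1],[0,0,0.04,0,0,0,1],[0,0,0.04,0,0,0,1]]'
cat > blk.py <<'E'
from m import *
import sys
c=read_camera('top');s=read_camera('side')
a=c['color'][210:340,70:220]; b=s['color'][310:450,140:330]
cv2.imwrite('pics/%s.png'%sys.argv[1],np.hstack([cv2.resize(a,(400,347)),cv2.resize(b,(400,347))])[:,:,::-1])
E
python3 blk.py p1
```

```text
time: 9.15
eef_pos: [480.8, 153.6, 70.1]
eef_rot: [2.203, 2.239, 0.001]
contact_force: [-0.5, -1.1, 0.5]
finger_gap: 0.4
finger_force: 0.7
time: 9.52
eef_pos: [480.4, 153.8, 58.8]
eef_rot: [-2.203, -2.239, 0.0]
contact_force: [-0.5, -0.7, 0.6]
finger_gap: 0.0
finger_force: 0.0
time: 9.9
eef_pos: [480.6, 153.7, 56.4]
eef_rot: [2.202, 2.239, 0.002]
contact_force: [-8.3, -2.3, 25.1]
finger_gap: -0.0
finger_force: 11.2
```

View pics/p1.png

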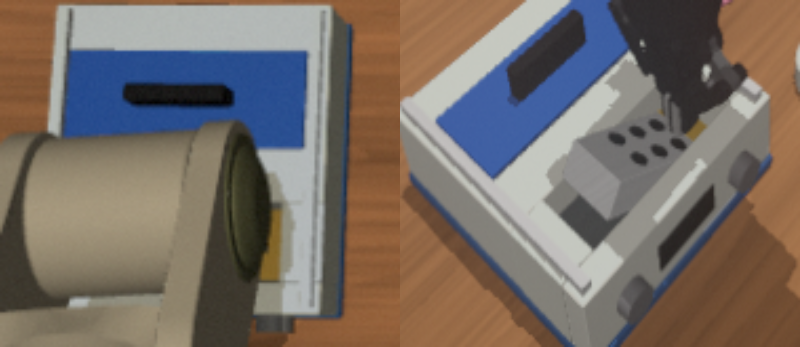

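The side view shows the block rocked up, plain end standing out of the deck and firm under 25 N. Retract, tilt 25° and approach the plain end.

```bash
python3 -m jog '[[0,0,-0.3,0,0,0,1],[0,0,-0.83,0,0,0,1],[0,0,-0.83,0,0,0,1]]'; python3 -m jog '[[0.4,0,0,0,-0.1,0,0.12],[0.9,0,0.13,0,-0.278,0,0.12],[0.9,0,0.13,0,-0.278,0,0.12],[0.9,0,0.13,0,-0.278,0,0.12],[0.9,0,0.13,0,-0.278,0,0.12],[0.9,0,0.13,0,-0.278,0,0.12]]' 100
python3 - <<'E'
from m import *
st=read_state();M=R.from_rotvec(st['eef_rot']).as_matrix(); print(st['eef_pos'],M.round(3),st['qpos'].round(2))
for y in((236),): print(((np.array([480.7,y,85])-st['eef_pos'])@M/120).round(3))
s=read_camera('side')
for k in blobs(s,lambda h,s,v:v<60,(190,340,320,420),10):
    if 3<cv2.contourArea(k)<80: rect(s,k,90,'dot')
E
python3 blk.py p2
```

```text
time: 10.38
eef_pos: [482.3, 154.0, 157.8]
eef_rot: [2.199, 2.236, 0.01]
contact_force: [-0.2, 0.3, -0.8]
finger_gap: 0.1
finger_force: 0.0
time: 11.12
eef_pos: [479.2, 260.4, 138.8]
eef_rot: [1.965, 1.993, -0.434]
contact_force: [-0.0, -0.7, -0.4]
finger_gap: 75.4
finger_force: 0.0
[479.15084899 260.37643582 138.81173001] [[-0.012  1.     0.006]
 [ 0.907  0.014 -0.422]
 [-0.422  0.001 -0.907]] [ 0.46  0.57  1.32 -0.39  1.46  0.53]
[0.005 0.01  0.492]
dot area 12.5 px [319. 348.] c [418.  107.9] size [ 1.7 35.2] ang 40.08 rangeZ [167.  412.3 581.2]
dot area 9.5 px [243. 366.] c [488.5 212.8] size [10.8  4.6] ang 18.91 rangeZ [489.6 211.4  88. ]
dot area 9.5 px [263. 371.] c [457.2 199. ] size [10.5  4.5] ang 18.89 rangeZ [465.6 191.4  75.2]
dot area 9.5 px [253. 374.] c [464.3 212.2] size [9.9 4.5] ang 19.07 rangeZ [465.  211.7  89.1]
dot area 9.0 px [272. 368.] c [450.6 185.9] size [9.9 4.6] ang 18.7 rangeZ [466.5 171.4  61.7]
dot area 8.0 px [262. 360.] c [473.4 185.3] size [8.4 3.9] ang 40.0 rangeZ [491.7 169.9  59.1]
dot area 8.0 px [252. 363.] c [480.2 198.7] size [8.4 3.9] ang 39.98 rangeZ [489.2 191.6  75.4]
```

View pics/p2.png

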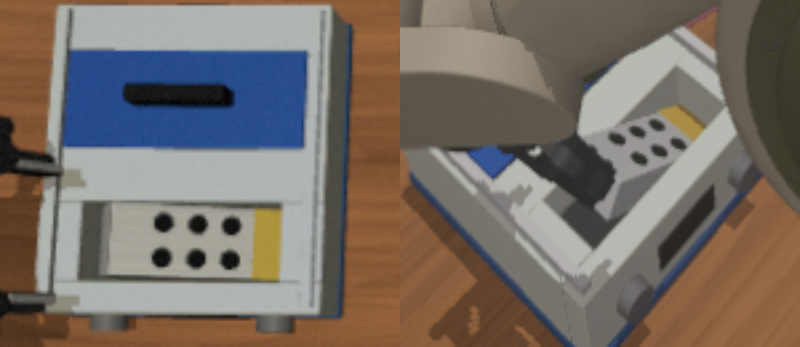

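The dots show about a 34° tilt with the block where predicted, and both fingers straddle it. Descend and pinch.

```bash
python3 -m jog '[[0,0.01,0.2,0,0,0,0.12],[0,0.01,0.4,0,0,0,0.12],[0,0.01,0.48,0,0,0,0.12],[0,0.01,0.48,0,0,0,0.12]]'; python3 -m jog '[[0,0,0,0,0,0,0.3],[0,0,0,0,0,0,0.6],[0,0,0,0,0,0,1],[0,0,0,0,0,0,1],[0,0,0,0,0,0,1]]' 100
```

```text
time: 11.78
eef_pos: [480.4, 237.1, 86.2]
eef_rot: [1.963, 1.994, -0.436]
contact_force: [-0.9, -1.0, 0.6]
finger_gap: 75.0
finger_force: 0.0
time: 12.4
eef_pos: [480.6, 238.0, 87.3]
eef_rot: [1.962, 1.994, -0.432]
contact_force: [-1.5, 2.2, 5.3]
finger_gap: 47.2
finger_force: 102.5
```

```bash
python3 -m jog '[[-0.04,0,-0.09,0,0,0,1],[-0.08,0,-0.18,0,0,0,1],[-0.16,0,-0.36,0,0,0,1],[-0.26,0,-0.6,0,0,0,1],[-0.37,0,-0.85,0,0,0,1],[-0.37,0,-0.85,0,0,0,1]]'
python3 -m jog '[[-0.2,0,-0.45,0,0,0,1],[-0.37,0,-0.85,0,0,0,1],[-0.37,0,-0.85,0,0,0,1]]'
python3 blk.py p3
```

```text
time: 13.15
eef_pos: [480.9, 240.7, 199.5]
eef_rot: [1.963, 1.993, -0.428]
contact_force: [-0.3, 0.5, -6.3]
finger_gap: 47.0
finger_force: 104.2
time: 13.52
eef_pos: [480.8, 243.6, 310.7]
eef_rot: [1.963, 1.993, -0.427]
contact_force: [0.1, 0.5, -7.9]
finger_gap: 47.1
finger_force: 107.0
```

View pics/p3.png

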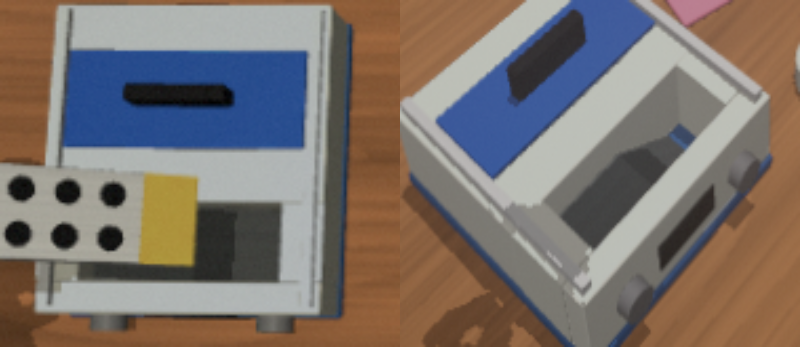

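The top view shows the block hanging level in the fingers, yellow end visible at (168,218) in the crop. I'll measure its tilt from depth.

```bash
cat > tilt.py <<'E'
from m import *
c=read_camera('top'); st=read_state(); M=R.from_rotvec(st['eef_rot']).as_matrix()
vv,uu=np.mgrid[200:340,30:190]; P=world(c,np.c_[uu.ravel(),vv.ravel()])
P=P[(P[:,2]>180)&(abs(P[:,0]-st['eef_pos'][0])<23)&(P[:,1]<st['eef_pos'][1]+5)]
for _ in range(4):
    q=P.mean(0); n=np.linalg.svd(P-q)[2][2]; n*=np.sign(n[2]); P=P[abs((P-q)@n)<4]
# block y axis = n rotated: perpendicular to n and tool y
a=np.cross(n,M[:,1]); a*=np.sign(a[2])
print(len(P),'n',n.round(3),'axis',a.round(3),'elev deg',np.degrees(np.arcsin(a[2])).round(2),'in tool',(a@M).round(3))
i=np.argsort(P@a)[:20]; print('yellow end',P[i].mean(0).round(1),'dist to tcp along',((st['eef_pos']-P[i].mean(0))@a).round(1),'normal off',((st['eef_pos']-q)@n).round(1))
E
python3 tilt.py
```

```text
2907 n [ 0.009 -0.56   0.828] axis [-0.011  0.828  0.56 ] elev deg 34.07 in tool [ 0.512  0.    -0.859]
yellow end [484.7 138.1 251.3] dist to tcp along 117.5 normal off -14.6
```

```bash
python3 -m jog '[[0,0,0,0,0.1,0,1],[0,0,0,0,0.2,0,1],[0,0,0,0,0.3,0,1],[0,0,0,0,0.4,0,1],[0,0,0,0,0.5,0,1],[0,0,0,0,0.6,0,1],[0,0,0,0,0.621,0,1],[0,0,0,0,0.621,0,1],[0,0,0,0,0.621,0,1]]'
cat > go.py <<'E'
from m import *
import sys
st=read_state();M=R.from_rotvec(st['eef_rot']).as_matrix(); print(st['eef_pos'].round(1),M.round(3),st['qpos'].round(2))
print('share',((np.array(sys.argv[1:4],float)-st['eef_pos'])@M/120).round(3))
E
python3 go.py 563.5 -227.5 200
```

```text
time: 14.8
eef_pos: [480.0, 243.7, 308.3]
eef_rot: [-1.9, -1.934, -0.522]
contact_force: [-0.4, 0.1, -6.5]
finger_gap: 47.1
finger_force: 107.0
[480.  243.7 308.3] [[-0.015  1.    -0.009]
 [ 0.859  0.017  0.511]
 [ 0.511 -0.    -0.859]] [-0.01  0.26  1.36  0.54  1.54 -0.05]
share [-3.846  0.627 -1.238]
```

```bash
python3 -m jog '[[-0.3,0.05,-0.1,0,0,0,1],[-0.7,0.1,-0.2,0,0,0,1],[-0.96,0.157,-0.31,0,0,0,1],[-0.96,0.157,-0.31,0,0,0,1]]'; python3 -m jog '[[-0.5,0.08,-0.15,0,0,0,1],[-0.96,0.157,-0.31,0,0,0,1],[-0.96,0.157,-0.31,0,0,0,1]]'; python3 -m jog '[[-0.5,0.08,-0.15,0,0,0,1],[-0.96,0.157,-0.31,0,0,0,1],[-0.96,0.157,-0.31,0,0,0,1]]'; python3 -m jog '[[-0.4,0.08,-0.15,0,0,0,1],[-0.8,0.13,-0.25,0,0,0,1],[-0.96,0.157,-0.31,0,0,0,1],[-0.96,0.157,-0.31,0,0,0,1],[-0.96,0.157,-0.31,0,0,0,1]]'
python3 go.py 563.5 -227.5 140
python3 - <<'E'
from m import *
c=read_camera('top');s=read_camera('side')
a=c['color'][190:350,270:470]; b=s['color'][140:330,260:500]
cv2.imwrite('pics/p4.png',np.hstack([cv2.resize(a,(400,320)),cv2.resize(b,(400,320))])[:,:,::-1])
E
```

```text
time: 15.3
eef_pos: [501.8, 124.1, 280.9]
eef_rot: [-1.903, -1.931, -0.523]
contact_force: [-0.6, 1.3, -4.9]
finger_gap: 47.1
finger_force: 107.0
time: 15.68
eef_pos: [522.8, 5.5, 253.1]
eef_rot: [-1.904, -1.929, -0.523]
contact_force: [0.0, 0.7, -5.6]
finger_gap: 47.0
finger_force: 107.0
time: 16.05
eef_pos: [543.5, -111.9, 225.8]
eef_rot: [-1.903, -1.929, -0.523]
contact_force: [0.5, 1.8, -6.1]
finger_gap: 47.3
finger_force: 107.0
time: 16.68
eef_pos: [563.7, -225.5, 200.4]
eef_rot: [-1.898, -1.934, -0.524]
contact_force: [-0.7, -0.4, -5.9]
finger_gap: 47.1
finger_force: 107.1
[ 563.7 -225.5  200.4] [[-0.016  1.    -0.009]
 [ 0.858  0.018  0.513]
 [ 0.513  0.    -0.858]] [-0.74  0.64  1.04  0.4   1.83 -0.73]
share [-0.272 -0.002  0.424]
```

View pics/p4.png

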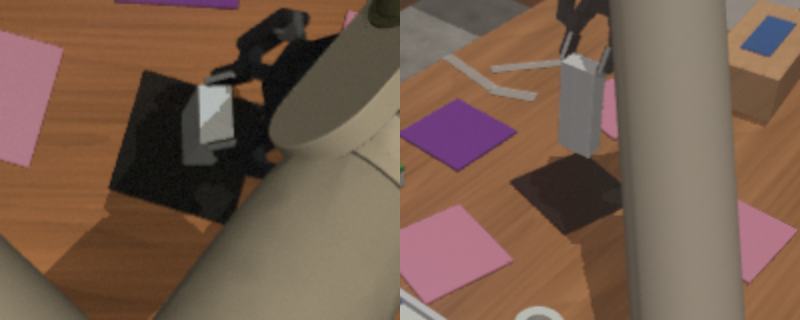

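The block is upright above the black mat (crop: mat (185,145), block (215,115)). Descend.

```bash
python3 -m jog '[[-0.1,0,0.17,0,0,0,1],[-0.2,0,0.34,0,0,0,1],[-0.27,0,0.45,0,0,0,1],[-0.29,0,0.486,0,0,0,1],[-0.29,0,0.486,0,0,0,1]]'; for i in 1; do python3 -m jog '[[-0.01,0,0.017,0,0,0,1],[-0.01,0,0.017,0,0,0,1],[-0.02,0,0.034,0,0,0,1],[-0.02,0,0.034,0,0,0,1]]'; done
```

```text
time: 17.4
eef_pos: [563.4, -227.3, 132.4]
eef_rot: [-1.9, -1.932, -0.525]
contact_force: [0.2, -0.4, -6.0]
finger_gap: 47.3
finger_force: 106.9
time: 17.9
eef_pos: [563.2, -227.3, 127.1]
eef_rot: [-1.9, -1.931, -0.525]
contact_force: [-0.1, 0.4, -5.9]
finger_gap: 46.9
finger_force: 106.9
```

```bash
python3 -m jog '[[-0.008,0,0.013,0,0,0,1],[-0.008,0,0.013,0,0,0,1]]'; python3 tilt.py | tail -0; python3 go.py 563.5 -227.5 123
```

```text
time: 18.15
eef_pos: [563.2, -227.4, 125.3]
eef_rot: [-1.9, -1.931, -0.525]
contact_force: [0.1, 0.4, -6.0]
finger_gap: 47.2
finger_force: 107.0
[ 563.2 -227.3  125.3] [[-0.014  1.    -0.008]
 [ 0.858  0.016  0.513]
 [ 0.513 -0.    -0.858]] [-0.74  0.71  1.13  0.38  1.68 -0.79]
share [-0.011  0.002  0.016]tilt.py:6: RuntimeWarning: Mean of empty slice.
  q=P.mean(0); n=np.linalg.svd(P-q)[2][2]; n*=np.sign(n[2]); P=P[abs((P-q)@n)<4]
  ret = um.true_divide(
tilt.py:10: RuntimeWarning: Mean of empty slice.
  i=np.argsort(P@a)[:20]; print('yellow end',P[i].mean(0).round(1),'dist to tcp along',((st['eef_pos']-P[i].mean(0))@a).round(1),'normal off',((st['eef_pos']-q)@n).round(1))
Exception ignored on flushing sys.stdout:
BrokenPipeError: [Errno 32] Broken pipe
```

Not yet in contact, so creep on about 1 mm at a time.

```bash
python3 -m jog '[[-0.005,0,0.008,0,0,0,1],[-0.005,0,0.008,0,0,0,1]]'; python3 -m jog '[[-0.005,0,0.008,0,0,0,1],[-0.005,0,0.008,0,0,0,1]]'
```

```text
time: 18.45
eef_pos: [563.2, -227.5, 125.1]
eef_rot: [-1.9, -1.932, -0.525]
contact_force: [-2.0, -1.2, 3.6]
finger_gap: 46.6
finger_force: 108.0
time: 18.7
eef_pos: [563.3, -227.6, 125.0]
eef_rot: [-1.9, -1.933, -0.526]
contact_force: [-4.1, -1.2, 11.1]
finger_gap: 47.4
finger_force: 108.8
```

```bash
python3 -m jog '[[-0.005,0,0.008,0,0,0,1],[-0.005,0,0.008,0,0,0,1]]'
```

```text
time: 18.95
eef_pos: [563.2, -227.7, 124.9]
eef_rot: [-1.9, -1.934, -0.526]
contact_force: [-5.5, -1.6, 18.7]
finger_gap: 47.0
finger_force: 109.5
```

```bash
python3 -m jog '[[0.009,0,-0.014,0,0,0,1],[0.009,0,-0.014,0,0,0,1]]' 20; python3 -m jog '[[0,0,0,0,0,0,0.4],[0,0,0,0,0,0,0.3],[0,0,0,0,0,0,0.2],[0,0,0,0,0,0,0.15],[0,0,0,0,0,0,0.15]]'
```

```text
time: 19.2
eef_pos: [563.3, -227.5, 125.1]
eef_rot: [-1.9, -1.932, -0.525]
contact_force: [-3.5, -1.0, 7.2]
finger_gap: 47.1
finger_force: 108.5
time: 19.82
eef_pos: [563.3, -227.3, 123.9]
eef_rot: [-1.9, -1.931, -0.525]
contact_force: [-0.1, -0.7, 0.0]
finger_gap: 72.4
finger_force: 0.0
```

Released. Back straight out along the tool axis and look.

```bash
python3 -m jog '[[0,0,-0.1,0,0,0,0.15],[0,0,-0.3,0,0,0,0.15],[0,0,-0.6,0,0,0,0.15],[0,0,-1,0,0,0,0.15],[0,0,-1,0,0,0,0.15]]'; python3 -m jog '[[0.4,0,-0.7,0,0,0,0.5],[0.8,0,-0.9,0,-0.1,0,1],[0.8,0,-0.9,0,-0.34,0,1],[0.8,0,-0.9,0,-0.34,0,1],[0.8,0,-0.9,0,-0.34,0,1]]'; python3 go.py 640 110 230
python3 - <<'E'
from m import *
c=read_camera('top');s=read_camera('side')
a=c['color'][190:350,270:470]; b=s['color'][140:330,260:500]
cv2.imwrite('pics/p5.png',np.hstack([cv2.resize(a,(400,320)),cv2.resize(b,(400,320))])[:,:,::-1])
vv,uu=np.mgrid[200:320,310:420]; P=world(c,np.c_[uu.ravel(),vv.ravel()]); P=P[(P[:,2]>100)&(P[:,2]<160)&(P[:,0]<630)]
print(len(P),P.mean(0),np.ptp(P,0) if len(P) else '')
E
```

```text
time: 20.45
eef_pos: [564.6, -291.3, 230.3]
eef_rot: [-1.906, -1.936, -0.526]
contact_force: [-0.3, 0.1, -0.3]
finger_gap: 72.2
finger_force: 0.0
time: 21.08
eef_pos: [563.8, -259.3, 370.3]
eef_rot: [-2.198, -2.242, -0.006]
contact_force: [0.1, -0.0, 1.1]
finger_gap: 0.1
finger_force: 0.0
[ 563.8 -259.3  370.3] [[-0.02   1.     0.001]
 [ 1.     0.02   0.004]
 [ 0.004  0.001 -1.   ]] [-0.62  0.47  0.76  0.    1.91 -0.64]
share [3.06  0.694 1.181]
0 [nan nan nan] <stdin>:6: RuntimeWarning: Mean of empty slice.
  ret = um.true_divide(
```

View pics/p5.png

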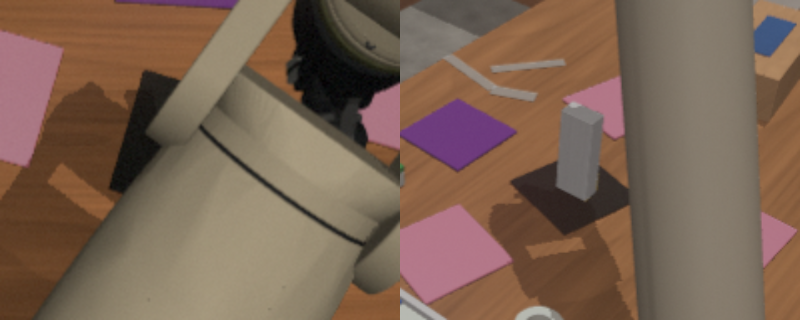

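The side view shows the block standing at (578,150) in the crop, near the mat's middle. Next: go round to the far side of the cover rib.

```bash
python3 -m jog '[[0.5,0.06,0,0,0,0,1],[0.96,0.125,0,0,0,0,1],[0.96,0.125,0,0,0,0,1]]';python3 -m jog '[[0.5,0.06,0,0,0,0,1],[0.96,0.125,0,0,0,0,1],[0.96,0.125,0,0,0,0,1]]';python3 -m jog '[[0.5,0.06,0.3,0,0,0,1],[0.96,0.125,0.8,0,0,0,1],[0.96,0.125,0.8,0,0,0,1]]';python3 -m jog '[[0.5,0.06,0,0,0,0,1],[0.96,0.125,0.5,0,0,0,1],[0.96,0.125,0.8,0,0,0,1],[0.96,0.125,0.8,0,0,0,1]]'; python3 go.py 614 202 98
```

```text
time: 21.55
eef_pos: [577.3, -144.4, 368.9]
eef_rot: [-2.196, -2.238, -0.007]
contact_force: [0.4, 0.2, -0.3]
finger_gap: -0.1
finger_force: 0.0
time: 21.92
eef_pos: [590.5, -29.6, 369.1]
eef_rot: [-2.197, -2.237, -0.005]
contact_force: [-0.9, 0.5, -0.3]
finger_gap: -0.0
finger_force: 0.0
time: 22.3
eef_pos: [603.0, 84.6, 270.8]
eef_rot: [-2.199, -2.232, 0.0]
contact_force: [0.3, 0.7, -0.6]
finger_gap: 0.3
finger_force: 0.0
time: 22.8
eef_pos: [615.4, 199.2, 174.5]
eef_rot: [-2.198, -2.231, 0.007]
contact_force: [-0.1, -0.3, 0.8]
finger_gap: -0.2
finger_force: 0.0
[615.4 199.2 174.5] [[-0.015  1.    -0.01 ]
 [ 1.     0.015  0.004]
 [ 0.004 -0.01  -1.   ]] [0.13 0.6  1.09 0.01 1.47 0.11]
share [ 0.021 -0.005  0.638]
```

```bash
python3 -m jog '[[0.02,0,0.3,0,0,0,1],[0.02,0,0.55,0,0,0,1],[0.02,0,0.63,0,0,0,1],[0.02,0,0.63,0,0,0,1]]'; python3 -m jog '[[0,-0.15,0,0,0,0,1],[0,-0.3,0,0,0,0,1],[0,-0.45,0,0,0,0,1],[0,-0.6,0,0,0,0,1],[0,-0.75,0,0,0,0,1],[0,-0.88,0,0,0,0,1],[0,-0.88,0,0,0,0,1]]'; python3 -m jog '[[0,-0.04,0,0,0,0,1],[0,-0.06,0,0,0,0,1],[0,-0.06,0,0,0,0,1]]'
```

```text
time: 23.3
eef_pos: [617.3, 202.3, 104.8]
eef_rot: [-2.203, -2.236, -0.007]
contact_force: [1.0, -0.3, -0.0]
finger_gap: -0.2
finger_force: 0.0
time: 24.18
eef_pos: [511.2, 201.6, 105.5]
eef_rot: [-2.202, -2.238, -0.009]
contact_force: [-1.6, 0.2, 4.9]
finger_gap: 0.1
finger_force: 2.5
time: 24.55
eef_pos: [505.4, 201.6, 105.4]
eef_rot: [-2.203, -2.239, -0.011]
contact_force: [-0.4, -0.5, 8.9]
finger_gap: 0.2
finger_force: 4.4
```

```bash
python3 rib.py c1; python3 blk.py p6
```

```text
cover area 1561.5 px [155. 294.] c [492.3 167.4] size [ 66.6 100.2] ang 0.85 rangeZ [491.8 167.7  81.5]
```

View pics/p6.png

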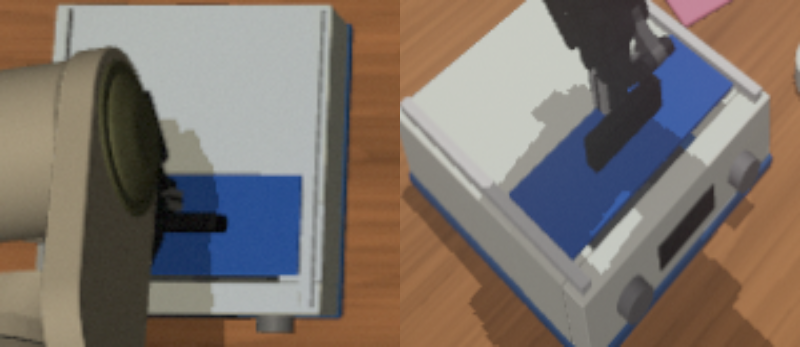

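The cover follows and its centre is now at x 492. About 11 mm remain to its shut position at 481.

```bash
python3 -m jog '[[0,-0.03,0,0,0,0,1],[0,-0.06,0,0,0,0,1],[0,-0.08,0,0,0,0,1],[0,-0.08,0,0,0,0,1]]'; python3 -m jog '[[0,-0.02,0,0,0,0,1],[0,-0.03,0,0,0,0,1],[0,-0.03,0,0,0,0,1]]';python3 rib.py c2
```

```text
time: 25.2
eef_pos: [495.8, 201.5, 105.4]
eef_rot: [-2.203, -2.239, -0.011]
contact_force: [-0.1, 1.2, 8.6]
finger_gap: -0.2
finger_force: 4.5
time: 25.58
eef_pos: [493.1, 201.4, 105.5]
eef_rot: [2.203, 2.238, 0.014]
contact_force: [3.9, 0.1, 6.2]
finger_gap: 0.2
finger_force: 3.4
cover area 1559.5 px [154. 300.] c [481.2 166.9] size [66.3 99.7] ang 0.86 rangeZ [480.5 166.6  86. ]
```

Shut against the stop. Lift straight up, then retreat.

```bash
python3 -m jog '[[0,-0.005,-0.05,0,0,0,1],[0,0,-0.2,0,0,0,1],[0,0,-0.6,0,0,0,1],[0,0,-1,0,0,0,1],[0,0,-1,0,0,0,1]]'; python3 -m jog '[[0,-1,-0.3,0,0,0,1],[0,-1,-0.3,0,0,0,1],[0,-1,-0.3,0,0,0,1],[0,-1,-0.3,0,0,0,1]]'; python3 -m jog '[[1,0,0,0,0,0,1],[1,0,0,0,0,0,1],[1,0,0,0,0,0,1],[1,0,0,0,0,0,1]]'
python3 rib.py c3
python3 - <<'E'
from m import *
c=read_camera('top');s=read_camera('side')
vv,uu=np.mgrid[200:320,310:420]; P=world(c,np.c_[uu.ravel(),vv.ravel()]); P=P[(P[:,2]>110)&(P[:,2]<160)]
print(len(P),P.mean(0),np.ptp(P,0))
a=c['color'][60:360,60:460]; b=s['color'][140:440,120:520]
cv2.imwrite('pics/p7.png',np.hstack([a,b])[:,:,::-1])
E
```

```text
time: 26.25
eef_pos: [491.9, 200.9, 227.4]
eef_rot: [2.203, 2.238, 0.015]
contact_force: [0.2, 0.1, 0.0]
finger_gap: -0.0
finger_force: 0.0
time: 26.75
eef_pos: [370.6, 198.6, 259.2]
eef_rot: [-2.201, -2.237, -0.005]
contact_force: [0.4, 0.3, -0.2]
finger_gap: 0.2
finger_force: 0.0
time: 27.25
eef_pos: [368.9, 318.4, 259.0]
eef_rot: [-2.201, -2.237, -0.002]
contact_force: [0.4, -0.7, 0.0]
finger_gap: 0.1
finger_force: 0.0
cover area 3208.5 px [136. 300.] c [480.7 201.6] size [ 66.4 169.1] ang 0.9 rangeZ [479.  193.3 108.6]
492 [ 561.08519753 -230.11423454  132.6921995 ] [49.81723981 28.73312826 28.1933397 ]
```

View pics/p7.png

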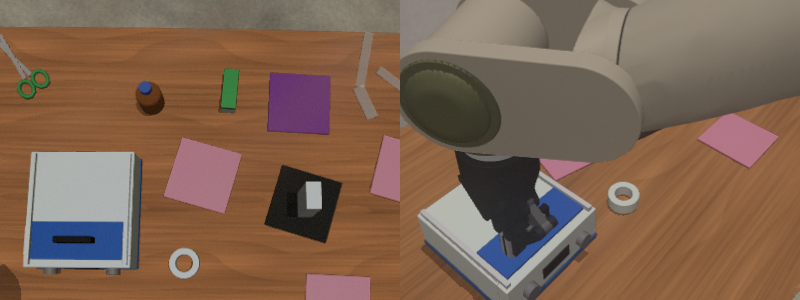

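The block's top is 50 x 29 mm at (561,-230), within 4 mm of the mat's middle. The cover's centre is at x 480.7, which is shut, and the bottle, tape and slide box are where they were. Handing in.

```bash
python3 -c "
from bench import close_job
print(close_job())"
```

```text
the job is handed in; nothing more can be done
None
```

The job is handed in (no verdict came back): the block stands upright about 4 mm from the middle of the black mat, the cover is shut against its stop, and the bottle, tape and slide box look undisturbed in the last picture.

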